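# Empty the offcut tray into the scrap crate and keep it tipped

## Task

Take the small metal offcut tray by its wooden bridge handle, draw it up out of its wooden cradle with all five wooden offcuts still on it, and tip it steeply (about 45 degrees or more), open end down, over the slatted scrap crate so that every offcut slides off into the crate. Finish while still holding the emptied tray still, raised clear above the crate and tipped open end down: do not put it back or let go. Leave the other things on the bench where they are.

Things in the scene. Friction and masses are not known exactly. Their poses are not given: they have to be found in the camera images.
- tray: shallow sheet-metal tray 150 (x) x 96 (y), floor and walls 3 thick, walls 24 high on its long sides and +x end; the -x end is open. Bridge handle across it, see tray_grip. Origin under the centre of its floor, z up. About 0.28 kg; smooth: wood on it starts to slide at about 20 degrees. At the start it stands level in the cradle
- tray_grip (a point): centre of the tray's handle: a dark wooden bar across the tray, 14 thick (x), 90 long (y), 26 tall (z), its centre 80 mm above the tray's underside, on a metal upright (26 wide) at each side wall. Axes as the tray's: y along the bar, x points away from the open end
- tray_spout (a point): middle of the tray's open end, at floor level (75 mm from the tray's centre, on its -x side)
- cradle: fixed wooden holder that the tray drops into: outside 180 x 126, walls 10 thick, rim 45 above the bench, floor 12 above the bench; the pocket is 5 mm wider than the tray on each side, and the tray's underside sits 33 mm below the rim. Origin under its centre, x and y as the tray's at the start
- crate: fixed slatted light-wood scrap crate, open on top: outside 220 (x) x 180 (y), walls 10 thick, rim 80 above the bench, a small post in each inner corner, gaps between the slats too narrow for an offcut. Origin under its centre, z up
- crate_in (a point): centre of the crate's inner floor, 10 mm above the bench, axes as the crate's; the inside measures 200 (x) x 160 (y)
- block_a_c (a point): centre of a loose light-wood offcut on the tray: block 28 x 24 x 22 high (mm), about 15 g
- block_b_c (a point): centre of a loose light-wood offcut on the tray: block 24 x 24 x 26 high (mm), about 15 g
- block_c_c (a point): centre of a loose light-wood offcut on the tray: block 32 x 22 x 20 high (mm), about 15 g
- disc_c (a point): centre of a loose light-wood offcut on the tray: round plug, diameter 28, 18 high (mm), about 15 g
- hexplug_c (a point): centre of a loose light-wood offcut on the tray: six-sided plug, 28 across corners, 20 high (mm), about 15 g
- square: bystander, leave alone: try square lying on the bench: dark wooden stock 100 x 30 x 18 with a 190 mm steel blade; origin under the stock
- tape: bystander, leave alone: black tape measure 62 x 40 x 58 high; origin under its centre
- glue: bystander, leave alone: white glue bottle, 56 diameter, 150 high; origin under its centre
- sander: bystander, leave alone: cork sanding block 100 x 65 x 30 high; origin under its centre
- screwdriver: bystander, leave alone: screwdriver lying on the bench; origin under its middle
- jar: bystander, leave alone: open glass jar, 70 diameter, 85 high; origin under its centre

How it is judged:
By the outcome, as a careful person would: the job done as asked, in the order asked, and still so for the second after the job is handed in, while the arm keeps its last pose, push and grip.
It also fails if it takes over 45 s, if anything falls off the work surface, if the arm or the gripper's body presses on something with over 40 N, if the wrist force passes 120 N, or if a joint passes its speed limit or range.

## Robot

A 7-joint arm with a two-finger parallel gripper is mounted at the origin on the work surface. World frame = base frame: x ahead of the robot, y to its left, z up, the work surface at z = 0. Lengths are in mm, angles in rad, forces in N, time in s.
With the tool pointing down it reaches from about 400 to 900 mm from the base axis. Payload 5.6 kg.
Tool frame: the origin (TCP) lies midway between the tips of the shut fingers; the grasp point (between the pads) lies 19 mm behind it; x points along the fingers, y is the direction in which the jaws open and shut, and the axes are right-handed (so a half turn about x gives the same grasp; the last joint's range is limited). The gripper opens to 92 mm and grips with 3 to 60 N. Pads are 20 mm wide; open, the fingers measure 128 mm over their backs; the gripper's body (75 mm by 189 mm) begins 69 mm behind the grasp point.
Start: joints at [1.232, 0.468, -0.012, 1.603, 0.006, 1.071, -0.056], TCP at [189.436, -621.79, 214.592] pointing down, gripper open.
Joint ranges: [-2.53, 2.53], [-0.31, 2.02], [-1.57, 1.55], [0.28, 2.44], [-1.29, 4.43], [0.15, 1.84], [-2.92, 2.92]. Speed limits (rad/s): [2.57, 2.57, 3.14, 3.14, 3.14, 3.14, 3.14].

## Interface

Orientations are given as a rotation vector (axis times angle).
In Python, from cell import robot, grip, kin, viewer gives the robot as it stands. Calls block until the motion is done:
- robot.movep(position, orientation): joint-space move of the TCP to a pose.
- robot.servo_line(position, feed=150, rotation=None): straight line of the TCP; rotation=None keeps the orientation; feed is the mean speed in mm/s.
- robot.goto_joints(angles): joint-space move.
- grip(opening, newtons=None): opening from 0.0 (shut) to 1.0 (fully open); newtons is the grip in N (None keeps the last); returns when the fingers have stopped.
- robot.hold(seconds).
- kin.ik(position, orientation): joint angles nearest the present ones, or None.
- robot.observe(): the state.
- viewer.read_camera(name): name is "scene" or "top" or "wrist"; returns the picture (384x512x3 uint8, red, green, blue); there is no depth.
- viewer.camera_info(name): a dict with "camera_matrix" (3x3 intrinsics, pixels), "R" (3x3) and "t" (3): a world point X has camera coordinates R X + t. Camera axes: x right, y down, z forward; pixel columns grow to the right and rows downward; lengths in mm; the calibration is good to about 2 mm. A picture is of the moment at which its call begins: read the wrist's pose just before it. camera_info takes no time and is no camera call; for the wrist camera it gives the pose at the moment of the call.
A pose or a line that the arm cannot do raises robot.IKError and nothing moves.
- robot.job_done(): hands the job in, once; it reports no verdict.
Trained networks look in the newest picture that a camera, given by its name, has taken for a name from the list of things; names that differ only in an ending like _2 or _b are one class to them, and where a whole thing is asked for, a point or a joint stands for the part that bears it (a point fixed in the world has none). Each returns a list of dicts, best first, with "confidence" (0 to 1); they miss things now and then, are a little off and sometimes report something else, mostly with a low value. They report only what shows in the picture. A call takes as long as a camera call.
- viewer.silhouettes(name, camera): "mask" (384x512 bool, what is visible of it).
- viewer.pinpoint(name, camera): "at" ([x, y, z] in mm, in the coordinates of the camera as it stood for that picture, good to about 4 mm: a listed point, or the origin of a listed thing).
The state is a dict: "t": time; "joints": joint angles; "joint_velocities": joint speeds; "joint_torque": joint torques, N m; "tcp_pos": TCP position; "tcp_rot": TCP orientation; "contact_force": force on the tool from outside, world axes, zero at the start; "wrist_torque": the same for the moment, N m; "grip_width": opening from 0.0 (shut) to 1.0 (fully open).
Only numpy, scipy, OpenCV 4.12 (cv2) and the standard library are available. Lean on these libraries where they do the work, as an engineer would, in place of code of your own. Each camera call takes 0.05 s, during which the arm holds its last target. There are 200 camera calls.

## Working session

There is one attempt and no reset: what is moved stays moved. The work goes in short steps, each a Python script; the robot and the scene stay as the last script left them, time stands still between calls to the robot, and variables do not carry over. Pictures are saved under pics/ and viewed, about 8 in all and at most 12, crops included, and the job is handed in when it is done.

```bash
mkdir -p pics; ls
cat > h.py <<'E'
import numpy as np, cv2
from scipy.spatial.transform import Rotation as Rn
from cell import robot, grip, kin, viewer
def snap(cam,fn):
    im=viewer.read_camera(cam); cv2.imwrite('pics/'+fn,im[:,:,::-1]); return im
def world(p,info): return np.array(info['R']).T@(np.array(p)-np.array(info['t']))
def find(name,cam,info,n=2):
    return [(np.round(world(d['at'],info)),round(d['confidence'],2)) for d in viewer.pinpoint(name,cam)[:n]]
E
python3 - <<'E'
from h import *
a=snap('top','top0.png')
i=viewer.camera_info('top')
for n in ['tray','tray_grip','tray_spout','cradle','crate','crate_in','glue','jar','tape','square','sander']: print(n,find(n,'top',i))
b=snap('scene','sc0.png'); i=viewer.camera_info('scene')
for n in ['tray','tray_grip','tray_spout','cradle','crate']: print(n,find(n,'scene',i))
cv2.imwrite('pics/both.png',cv2.resize(np.hstack([a,b])[:,:,::-1],(800,300)))
s=robot.observe(); print(s['t'],s['tcp_pos'],s['tcp_rot'],s['grip_width'])
E
```

```text
pics
tray [(array([ 524., -196.,   15.]), 0.97)]
tray_grip [(array([ 525., -194.,   94.]), 0.55)]
tray_spout [(array([ 452., -175.,   12.]), 0.74)]
cradle []
crate [(array([522., 213.,   1.]), 0.9), (array([ 562., -225.,   26.]), 0.57)]
crate_in [(array([520., 212.,  12.]), 0.58)]
glue [(array([769.,  41.,   3.]), 0.84), (array([ 492., -208.,   28.]), 0.28)]
jar [(array([762., -61.,  -2.]), 0.79), (array([ 454., -172.,   15.]), 0.68)]
tape [(array([647.,  -3.,  -1.]), 0.76), (array([ 525., -200.,   15.]), 0.74)]
square [(array([342., 459.,   2.]), 0.81)]
sander [(array([ 523., -462.,    2.]), 0.98)]
tray [(array([ 522., -194.,    8.]), 0.63)]
tray_grip [(array([ 523., -200.,   97.]), 0.76)]
tray_spout [(array([ 449., -180.,   15.]), 0.59)]
cradle [(array([ 530., -202.,    6.]), 0.63)]
crate [(array([520., 205.,  -1.]), 0.56)]
0.9 [ 189.40602727 -621.78714646  214.59264216] [ 2.06244137  0.30711063 -2.06251247] 0.9992087028252996
```

View pics/top0.png

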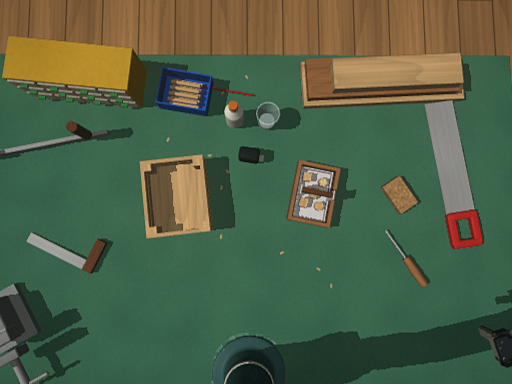

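View pics/sc0.png

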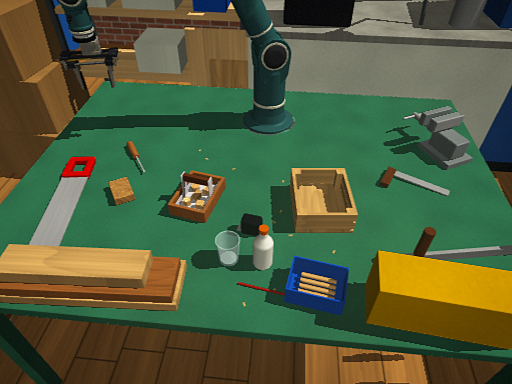

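```bash
cat >> h.py <<'E'
def tooldown(yaw,tilt=0,flip=1):
    # tray orientation yaw (rad), tipped open end (-x) down by tilt; tool x=-tray z, tool y=flip*tray x
    T=Rn.from_euler('z',yaw)*Rn.from_euler('y',-tilt); M=T.as_matrix()
    x=-M[:,2]; y=flip*M[:,0]; return Rn.from_matrix(np.c_[x,y,np.cross(x,y)]),M
def tcp_for_grip(g,yaw,tilt,flip,off=19):
    R,M=tooldown(yaw,tilt,flip); return np.array(g)-M[:,2]*off, R.as_rotvec()
E
python3 - <<'E'
from h import *
d=np.deg2rad
print(Rn.from_rotvec(robot.observe()['tcp_rot']).as_matrix().round(2))
for f in (1,-1):
    print(f,'pick',kin.ik(*tcp_for_grip([524,-196,92],d(-15),0,f)))
    for yaw in (-40,-20,-5,0,5,22,40):
        print(yaw,[ (t,h,None if (q:=kin.ik(*tcp_for_grip([560,212,h],d(yaw),d(t),f))) is None else np.round(q,2).tolist()) for t,h in ((0,250),(30,250),(50,230),(55,300))])
# masks
viewer.read_camera('top')
for n in ['crate','cradle','tray']:
    for s in viewer.silhouettes(n,'top')[:2]:
        c,_=cv2.findContours(s['mask'].astype(np.uint8),0,2); c=max(c,key=cv2.contourArea); print(n,s['confidence'],cv2.minAreaRect(c))
E
```

```text
[[-0.    0.29 -0.96]
 [-0.   -0.96 -0.29]
 [-1.    0.    0.  ]]
1 pick [ 0.64701976  0.55564878 -0.4460482   1.90628037  0.33892275  0.75386207
 -0.25222717]
-40 [(0, 250, [0.31, 0.6, -1.03, 1.67, 0.55, 1.19, -1.56]), (30, 250, [-0.48, 0.33, -0.23, 1.89, 0.73, 0.98, -1.84]), (50, 230, [-0.82, 0.42, -0.01, 2.0, 1.09, 1.05, -2.27]), (55, 300, [-0.85, 0.34, -0.01, 1.97, 1.1, 1.17, -2.21])]
-20 [(0, 250, [0.32, 0.61, -1.06, 1.67, 0.56, 1.2, -1.22]), (30, 250, [-0.24, 0.27, -0.45, 1.98, 0.83, 0.8, -1.58]), (50, 230, [0.22, 0.77, -1.32, 2.12, 1.71, 1.48, -2.23]), (55, 300, [-0.82, 0.21, -0.01, 2.16, 1.34, 0.89, -2.16])]
-5 [(0, 250, [0.33, 0.62, -1.08, 1.67, 0.58, 1.21, -0.97]), (30, 250, [0.01, 0.26, -0.67, 2.03, 0.87, 0.66, -1.34]), (50, 230, [0.36, 0.65, -1.31, 2.23, 1.82, 1.17, -2.1]), (55, 300, [0.39, 0.42, -1.3, 2.22, 1.73, 1.03, -2.08])]
0 [(0, 250, [0.33, 0.62, -1.08, 1.67, 0.58, 1.21, -0.88]), (30, 250, [0.04, 0.25, -0.67, 2.05, 0.83, 0.6, -1.21]), (50, 230, [0.41, 0.62, -1.31, 2.26, 1.86, 1.05, -2.06]), (55, 300, [0.46, 0.37, -1.29, 2.24, 1.78, 0.89, -2.06])]
5 [(0, 250, [0.33, 0
[... 1978 characters left out ...]
, 1.01, 0.61, 2.27]), (50, 230, [0.67, 0.54, -1.29, 2.31, 2.14, 0.56, 1.23]), (55, 300, [0.53, 0.15, -1.01, 2.31, 2.55, 0.26, 0.63])]
40 [(0, 250, [-1.21, 0.57, 1.12, 1.77, -0.56, 1.17, -2.36]), (30, 250, [0.18, 0.22, -0.56, 2.06, -0.15, 0.4, -2.66]), (50, 230, [0.83, 0.58, -1.28, 2.26, 2.33, 0.2, 1.41]), (55, 300, [0.9, 0.32, -1.24, 2.25, 4.06, 0.15, -0.44])]
crate 0.67 ((175.00364685058594, 195.39022827148438), (78.314208984375, 66.89791870117188), 83.75808715820312)
cradle 0.67 ((312.6797180175781, 193.26531982421875), (44.26582717895508, 61.29985809326172), 10.885526657104492)
tray 0.95 ((314.61383056640625, 193.40261840820312), (38.31120300292969, 50.98804473876953), 10.784297943115234)
```

Run:
```python
from h import *
d=np.deg2rad
p,r=tcp_for_grip([524,-196,270],d(-13),0,1); robot.movep(p,r); robot.hold(0.2)
i=viewer.camera_info('wrist'); a=snap('wrist','w1.png')
for n in ['tray','tray_grip','tray_spout','cradle','block_a_c','disc_c']: print(n,find(n,'wrist',i))
for n in ['tray','tray_grip','cradle']:
    for s in viewer.silhouettes(n,'wrist')[:1]:
        c,_=cv2.findContours(s['mask'].astype(np.uint8),0,2); c=max(c,key=cv2.contourArea); print(n,s['confidence'],cv2.minAreaRect(c))
print(i['R'],i['t'],i['camera_matrix']);s=robot.observe(); print(s['t'],s['tcp_pos'],s['joints'])
```

```text
tray [(array([ 527., -194.,   10.]), 0.91)]
tray_grip [(array([ 523., -193.,   88.]), 0.74)]
tray_spout [(array([ 451., -179.,   11.]), 0.89), (array([ 558., -223.,   21.]), 0.75)]
cradle [(array([ 494., -214.,   27.]), 0.62)]
block_a_c [(array([ 499., -163.,   27.]), 0.75)]
disc_c [(array([ 495., -215.,   26.]), 0.63), (array([ 556., -223.,   23.]), 0.59)]
tray 0.98 ((263.51019287109375, 169.98399353027344), (100.57772064208984, 129.0977020263672), 88.7939453125)
tray_grip 0.7 ((264.58026123046875, 170.03225708007812), (101.74645233154297, 129.08030700683594), 88.69805145263672)
cradle 0.9 ((263.82537841796875, 162.04693603515625), (109.50946807861328, 160.11572265625), 88.99491119384766)
[[ 9.74189520e-01 -2.25731638e-01  7.75945755e-05]
 [-2.18826099e-01 -9.44302817e-01  2.45779024e-01]
 [-5.54068290e-02 -2.39452329e-01 -9.69325882e-01]] [-554.63588631 -106.4164512   406.16803655] [[328.51914992   0.         261.94428234]
 [  0.         328.51914992 187.60628062]
 [  0.           0.           1.        ]]
3.7583 [ 524.01674662 -195.97554781  250.99495628] [ 0.69150375  0.32684606 -0.48485962  1.76381107  0.16938052  1.09227612
 -0.07670142]
```

View pics/w1.png

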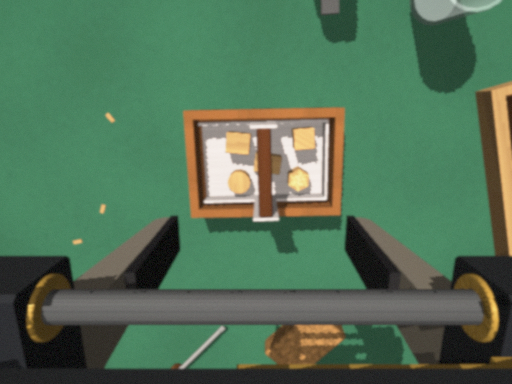

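Run:
```python
from h import *
d=np.deg2rad
i=viewer.camera_info('wrist');K=i['camera_matrix'];R=np.array(i['R']);t=np.array(i['t'])
c=-R.T@t
for uv in [(264.5,126),(264.5,217),(264.5,172)]:
    v=R.T@np.linalg.inv(K)@[*uv,1]; print(uv,(c+v*(103-c[2])/v[2]).round(1))
p,r=tcp_for_grip([523.5,-195,92],d(-12),0,1)
robot.servo_line(p+[0,0,80],feed=120,rotation=r)
i=viewer.camera_info('wrist'); a=snap('wrist','w2.png')
print(find('tray_grip','wrist',i))
robot.servo_line(p,feed=100)
s=robot.observe();print(s['t'],s['tcp_pos'],s['contact_force'])
snap('wrist','w3.png')
```

```text
(264.5, 126) [ 537.7 -147.5  103. ]
(264.5, 217) [ 517.4 -236.5  103. ]
(264.5, 172) [ 527.8 -191.   103. ]
[(array([ 525., -195.,   90.]), 0.74)]
5.775 [ 524.03575498 -195.06213473   73.52722245] [0.05605245 0.39283188 0.27964396]
```

View pics/w3.png

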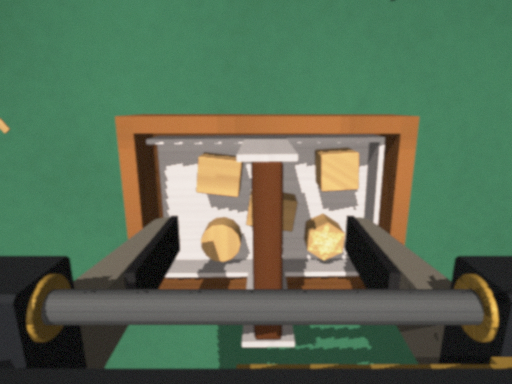

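Run:
```python
from h import *
d=np.deg2rad
p,r=tcp_for_grip([526,-194,92],d(-12),0,1)
robot.servo_line(p,feed=60)
grip(0.0,15); s=robot.observe();print(s['grip_width']*92,s['contact_force'])
grip(0.0,50); robot.hold(0.2); s=robot.observe();print(s['t'],s['grip_width']*92,s['tcp_pos'],s['contact_force'],s['wrist_torque'])
robot.servo_line(p+[0,0,15],feed=40); s=robot.observe();print(s['contact_force'],s['wrist_torque'])
robot.servo_line(p+[0,0,110],feed=80); robot.hold(.2); s=robot.observe();print(s['t'],s['grip_width']*92,s['tcp_pos'],s['contact_force'],s['wrist_torque'])
a=snap('wrist','w4.png'); b=snap('scene','s4.png')
cv2.imwrite('pics/c4.png',np.hstack([cv2.resize(a,(400,300)),cv2.resize(b[140:260,130:290],(400,300))])[:,:,::-1])
```

```text
13.862676213634582 [ 0.90882432 -0.06180477 -0.69246079]
7.65 13.81544201576394 [ 526.16938426 -194.03775284   73.03358542] [ 1.68209946 -0.72143728  1.11161091] [-0.07546707 -0.33321163 -0.06662914]
[-0.56284549  0.59962772 -4.29856091] [-0.07363441 -0.04223441 -0.00736225]
9.7167 13.766680651692694 [ 525.81621699 -193.8864967   182.58721616] [ 1.29621119 -0.77029528 -3.19233179] [-0.05122813 -0.05365675  0.04103352]
```

View pics/c4.png

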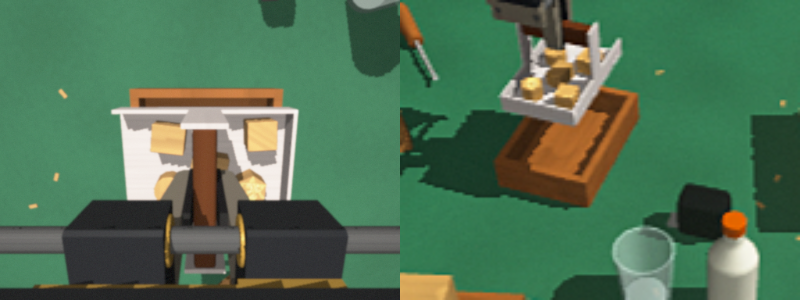

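```bash
cat >> h.py <<'E'
def spout_pose(S,yaw,tilt,flip=1):
    _,M=tooldown(yaw,tilt,flip); return tcp_for_grip(np.array(S)+M@[75,0,80],yaw,tilt,flip)
E
python3 - <<'E'
from h import *
d=np.deg2rad
p,r=spout_pose([566,212,128],0,0)
mid=np.array([600,0,205])
try: robot.servo_line(p,feed=150,rotation=r)
except robot.IKError as e: print('yaw0 fail',e)
robot.hold(.3)
s=robot.observe();print(s['t'],s['tcp_pos'],s['joints'].round(2),s['contact_force'])
for t in (15,30,45,55):
    print(t,kin.ik(*spout_pose([566,212,128],0,d(t))))
b=snap('scene','s5.png'); i=viewer.camera_info('scene'); print(find('tray_spout','scene',i),find('crate_in','scene',i))
cv2.imwrite('pics/c5.png',cv2.resize(b[60:270,200:400],(600,600))[:,:,::-1])
E
```

```text
13.0833 [640.98178659 211.89469757 188.99795278] [ 0.01  0.61 -0.56  1.53  0.35  1.1  -0.63] [ 0.79272188 -0.31087371 -3.70551235]
15 [-0.01967368  0.42906803 -0.53087042  1.77633646  0.47051548  0.8056032
 -0.78336804]
30 [-0.16843948  0.27607362 -0.40741561  2.01631658  0.77777596  0.53609834
 -1.15104823]
45 [-0.50308056  0.19296604 -0.14573365  2.24541234  1.5246125   0.46202438
 -1.98970421]
55 [-0.63414123  0.21347521 -0.09942081  2.37328095  1.94785979  0.6450658
 -2.48775568]
[(array([564., 211., 127.]), 0.71), (array([756., -63.,   2.]), 0.64)] [(array([519., 211.,  14.]), 0.89)]
```

View pics/c5.png

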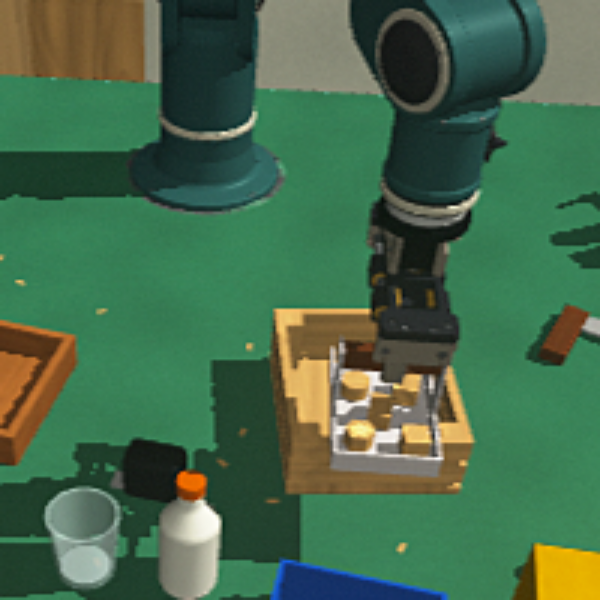

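Run:
```python
from h import *
d=np.deg2rad
t0=0
for t in (10,20,28,36,45,55):
    p,r=spout_pose([566,211,126],0,d(t))
    try: robot.servo_line(p,feed=50,rotation=r)
    except robot.IKError as e: print(t,'fail',e); break
    s=robot.observe(); print(t,s['t'],s['joints'].round(2),s['contact_force'].round(1))
robot.hold(.5)
s=robot.observe();print(s['t'],s['grip_width']*92,s['contact_force'])
b=snap('scene','s6.png'); c=snap('top','t6.png')
cv2.imwrite('pics/c6.png',np.hstack([cv2.resize(b[110:250,250:400],(400,400)),cv2.resize(c[140:250,120:230],(400,400))])[:,:,::-1])
```

```text
10 13.6917 [-0.    0.49 -0.55  1.7   0.42  0.9  -0.72] [ 0.2  0.9 -3.3]
20 14.175 [-0.05  0.38 -0.5   1.86  0.54  0.71 -0.87] [-0.3  0.1 -4.1]
28 14.5917 [-0.14  0.3  -0.43  1.98  0.72  0.56 -1.08] [ 0.3 -0.3 -3.9]
36 15.075 [-0.28  0.24 -0.32  2.11  1.03  0.46 -1.44] [ 0.   0.6 -2.9]
45 15.6833 [-0.41  0.2  -0.25  2.24  1.54  0.48 -2.  ] [ 0.2  0.2 -2.7]
55 16.275 [-0.46  0.23 -0.28  2.36  1.95  0.68 -2.46] [ 0.3 -0.4 -3. ]
16.775 13.484922730973281 [ 0.3782255   0.86796896 -2.67536711]
```

View pics/c6.png

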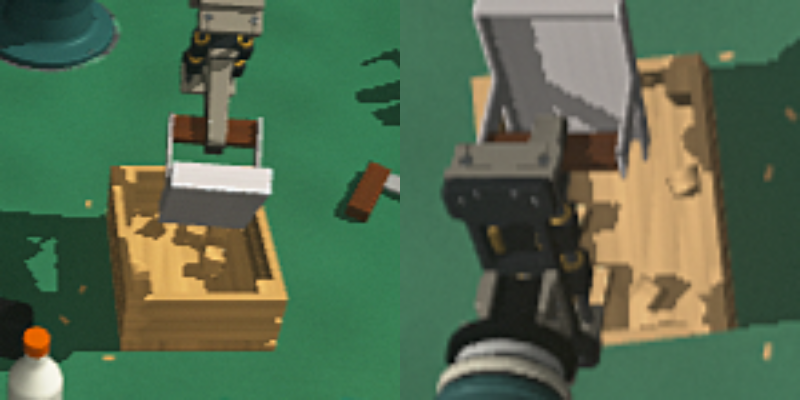

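Run:
```python
from h import *
d=np.deg2rad
for S in ([545,211,190],[566,211,190],[566,211,165]):
    try: p,r=spout_pose(S,0,d(55)); robot.servo_line(p,feed=70,rotation=r); print(S); break
    except robot.IKError as e: print(S,e)
robot.hold(.5)
s=robot.observe();print(s['t'],s['joints'].round(2),s['grip_width']*92,s['contact_force'])
b=snap('scene','s7.png');i=viewer.camera_info('scene')
print('spout',find('tray_spout','scene',i),'tray',find('tray','scene',i),'grip',find('tray_grip','scene',i))
for n in ['block_a_c','block_b_c','disc_c','hexplug_c']: print(n,find(n,'scene',i,4))
a=snap('wrist','w7.png'); c=snap('top','t7.png'); i=viewer.camera_info('top')
for n in ['block_a_c','disc_c','hexplug_c']: print(n,find(n,'top',i,4))
cv2.imwrite('pics/c7.png',np.hstack([cv2.resize(b[100:240,260:380],(400,467)),cv2.resize(a,(400,467))])[:,:,::-1])
```

```text
[545, 211, 190]
18.4833 [-0.48  0.06 -0.29  2.35  1.67  0.62 -2.19] 13.775660054177933 [ 0.00611885  0.06336295 -2.55073681]
spout [(array([541., 210., 187.]), 0.69)] tray [(array([584., 210., 246.]), 0.68)] grip []
block_a_c [(array([504., 235.,  21.]), 0.42)]
block_b_c [(array([446., 251.,  25.]), 0.65)]
disc_c [(array([ 520., -469.,    6.]), 0.52), (array([543., 144.,  21.]), 0.48)]
hexplug_c [(array([447., 176.,  19.]), 0.44)]
block_a_c [(array([517., 245.,  27.]), 0.43)]
disc_c [(array([543., 150.,  26.]), 0.44), (array([768.,  38.,   3.]), 0.38)]
hexplug_c [(array([451., 179.,  23.]), 0.37)]
```

View pics/c7.png

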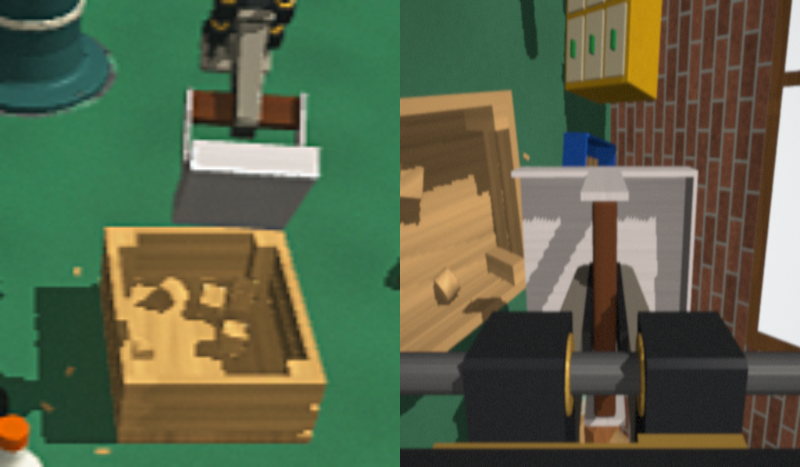

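Run:
```python
import cv2,numpy as np
b=cv2.imread('pics/s7.png');c=cv2.imread('pics/t7.png');a=cv2.imread('pics/w7.png')
f=lambda i,w,h:cv2.resize(i,(w,h),interpolation=cv2.INTER_CUBIC)
cv2.imwrite('pics/c8.png',np.vstack([np.hstack([f(b[165:225,288:362],400,324),f(c[145:245,130:220],400,324)]),np.hstack([f(a[300:384,312:452],400,240),f(a[60:260,0:200],400,240)])]))
```

```text
(no output)
```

View pics/c8.png

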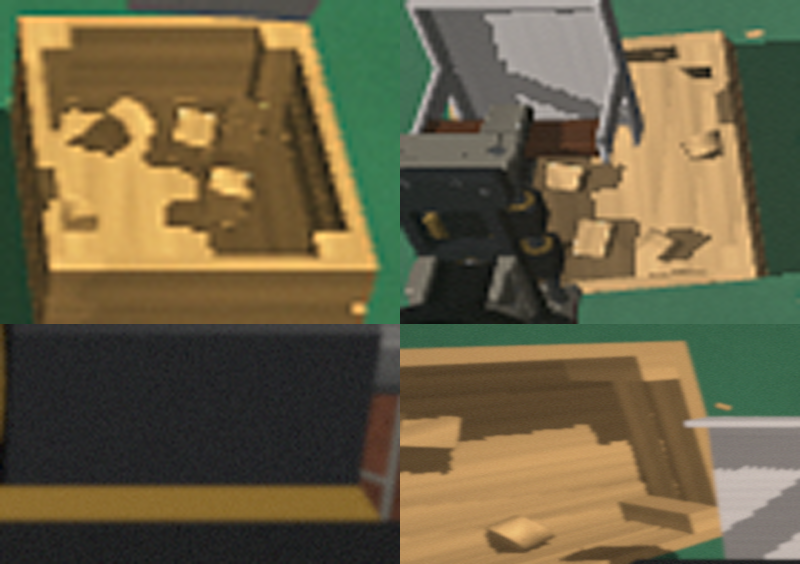

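Run:
```python
from h import *
g=lambda i:(255*(i/255.)**0.5).astype(np.uint8)
b=viewer.read_camera('scene'); i=viewer.camera_info('scene')
for n in ['block_a_c','block_c_c','block_b_c','disc_c']:print(n,find(n,'scene',i,5))
c=viewer.read_camera('top');a=viewer.read_camera('wrist'); i=viewer.camera_info('wrist')
for n in ['block_a_c','block_c_c','disc_c','hexplug_c']:print(n,find(n,'wrist',i,5))
f=lambda i,w,h:cv2.resize(g(i),(w,h),interpolation=cv2.INTER_CUBIC)
cv2.imwrite('pics/c9.png',np.hstack([f(b[165:225,288:362],400,324),np.zeros((324,5,3),np.uint8),f(a[120:384,150:390],390,324)])[:,:,::-1])
cv2.imwrite('pics/c10.png',f(c[135:245,125:225],700,600)[:,:,::-1])
```

```text
block_a_c [(array([505., 235.,  24.]), 0.42)]
block_c_c [(array([647.,  -7.,  -1.]), 0.31)]
block_b_c [(array([445., 251.,  29.]), 0.51)]
disc_c [(array([542., 147.,  22.]), 0.51), (array([345., 454.,   3.]), 0.37)]
block_a_c [(array([511., 243.,  25.]), 0.74)]
block_c_c []
disc_c [(array([546., 149.,  27.]), 0.96)]
hexplug_c []
```

View pics/c9.png

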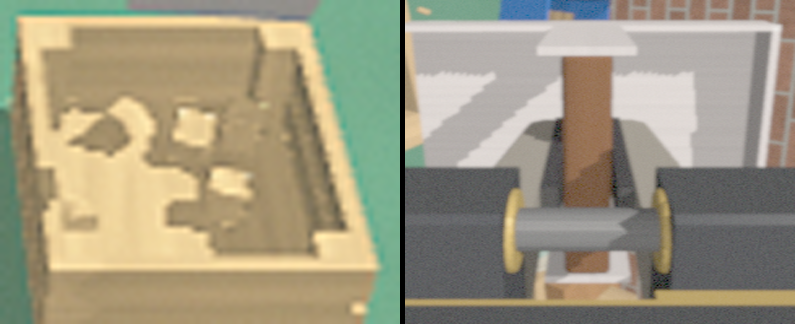

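Run:
```python
from h import *
def ray(cam,uv,zs):
    i=viewer.camera_info(cam);K=i['camera_matrix'];R=np.array(i['R']);t=np.array(i['t']);c=-R.T@t
    v=R.T@np.linalg.inv(K)@[*uv,1]; print(cam,uv,[(c+v*(z-c[2])/v[2]).round() for z in zs])
ray('wrist',(260,356),(0,80,200,230)); ray('wrist',(245,356),(0,80));ray('wrist',(285,356),(0,80))
ray('scene',(333.3,187),(10,30)); ray('scene',(337,184),(10,30)); ray('scene',(313,186.5),(10,30)); ray('scene',(302,188),(10,30))
```

```text
wrist (260, 356) [array([ 939., -301.,    0.]), array([ 826., -179.,   80.]), array([657.,   3., 200.]), array([614.,  49., 230.])]
wrist (245, 356) [array([ 881., -259.,    0.]), array([ 780., -146.,   80.])]
wrist (285, 356) [array([1057., -386.,    0.]), array([ 919., -246.,   80.])]
scene (333.3, 187) [array([423., 256.,  10.]), array([445., 252.,  30.])]
scene (337, 184) [array([405., 270.,  10.]), array([429., 266.,  30.])]
scene (313, 186.5) [array([428., 186.,  10.]), array([450., 183.,  30.])]
scene (302, 188) [array([440., 148.,  10.]), array([462., 146.,  30.])]
```

View pics/c10.png

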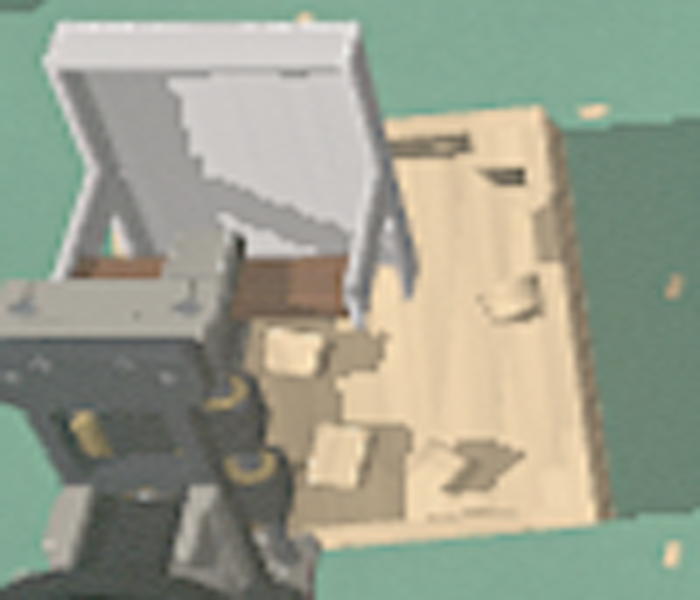

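Run:
```python
from h import *
d=np.deg2rad
for S in ([545,180,220],[545,180,205],[545,185,190]):
    try: p,r=spout_pose(S,0,d(55)); robot.servo_line(p,feed=70,rotation=r); print(S); break
    except robot.IKError as e: print(S,e)
robot.hold(.4); s=robot.observe();print(s['t'],s['contact_force'],s['grip_width']*92)
b=viewer.read_camera('scene'); i=viewer.camera_info('scene')
for n in ['block_a_c','block_b_c','disc_c','hexplug_c']:print(n,find(n,'scene',i,5))
a=viewer.read_camera('wrist')
g=lambda i:(255*(i/255.)**0.6).astype(np.uint8)
cv2.imwrite('pics/c11.png',np.hstack([cv2.resize(g(b[165:225,285:365]),(480,360),interpolation=cv2.INTER_CUBIC),cv2.resize(g(a[60:280,0:190]),(310,360))])[:,:,::-1])
```

```text
[545, 180, 220]
20.85 [ 0.64510774 -0.05736036 -3.67463839] 13.693512973951709
block_a_c []
block_b_c [(array([446., 251.,  29.]), 0.66), (array([ 521., -467.,    6.]), 0.61)]
disc_c [(array([542., 145.,  22.]), 0.58)]
hexplug_c [(array([540., 176., 220.]), 0.65), (array([449., 175.,  17.]), 0.42), (array([586., 177., 282.]), 0.28)]
```

View pics/c11.png

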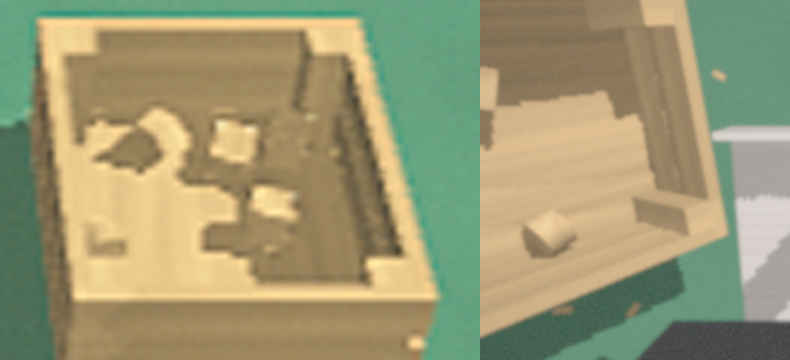

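Run:
```python
from h import *
robot.hold(.5); s=robot.observe(); print(s['t'],s['grip_width']*92,abs(s['joint_velocities']).max()); robot.job_done()
```

```text
21.65 13.494427036313605 0.002125153844176168
the job is handed in; nothing more can be done
```

I gripped the tray by its bridge bar with 50 N, lifted it level out of the cradle with all five offcuts on it, and tipped it to 55° over the crate. The job was handed in at about 21.7 s. The arm is still holding the tray with its open end about 140 mm above the crate rim.

**Last checks:**
- **Grip and stillness:** the grip was steady at about 13.6 mm on the 14 mm bar, and the arm was at rest.
- **Tray:** the visible part of the tray floor is empty; the gripper hid part of it.
- **Bench:** I saw no offcut outside the crate, and nothing on the bench looked touched.
- **Offcuts in the crate:** four offcuts show clearly in the crate pictures. The fifth lies in the arm's shadow. I could only make out an outline there, where `pinpoint` put `block_b_c` at about (446, 251) in all three scene pictures I checked, with confidence 0.5–0.66.

**What disagreed or failed:**
- `pinpoint` gave some false hits, including one low-confidence plug "on the tray" in the last scene picture, at the position of the bare spout. The pictures did not support it.
- `block_c_c` was never reported inside the crate by name; I identified it only by its position in the pictures.
- Wrist force was too noisy to confirm by weight that the tray is empty.

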